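# Heft out the loaded tea infuser and hold it over the drip dish

### The job

Two lidded tea infusers that look alike hang in the two fern mugs: one holds a soaked tea cake, the other is empty, and only the weight tells which. Find the loaded one by lifting, take it out of its mug by the knob, carry it over the row of jars and tins without touching them, and finish still holding it in the gripper, level and centred, about a centimetre above the rim of the white fluted ramekin, so that it can drip into it; it must never touch the ramekin. The empty infuser stays, or goes back, seated in its own mug, and the mugs, the ramekin and the jars and tins stay standing where they are.

Things in the scene. Friction and masses are not known exactly. Their poses are not given: they have to be found in the camera images.
- infuser_1: Tea infuser, one of two look-alikes; 0.11-0.16 kg empty, 0.27-0.39 kg loaded. Rigid, round. Origin: centre of its underside, z up its axis; hangs with it 27 mm above the worktop. Steel basket 54 mm wide, 62 mm high, about 5 mm play to each side in the mug; steel lid 84 mm wide, 62-70 mm above the origin, rests on the mug's rim; on it a dark wooden knob up to 99 mm.
- infuser_2: Tea infuser, one of two look-alikes; 0.11-0.16 kg empty, 0.27-0.39 kg loaded. Rigid, round. Origin: centre of its underside, z up its axis; hangs with it 27 mm above the worktop. Steel basket 54 mm wide, 62 mm high, about 5 mm play to each side in the mug; steel lid 84 mm wide, 62-70 mm above the origin, rests on the mug's rim; on it a dark wooden knob up to 99 mm.
- infuser_1_knob (a point): Middle of that infuser's round wooden knob, on its axis, 88 mm above its underside: the place to grip, from above. The knob is 24 mm in diameter from 11 mm below this point to 8 mm above it; the lid's top is 18 mm below it, the knob's top 11 mm above.
- infuser_2_knob (a point): Middle of that infuser's round wooden knob, on its axis, 88 mm above its underside: the place to grip, from above. The knob is 24 mm in diameter from 11 mm below this point to 8 mm above it; the lid's top is 18 mm below it, the knob's top 11 mm above.
- fern_mug_1: One of two white china mugs with a fern pattern, 89 mm high, bowl 78 mm in outer and about 66 mm in inner diameter, loose, 0.31 kg. Origin on its underside, 16 mm from the bowl's axis: the axis stands at +16 mm along the mug's own y, the handle on the -y side out to y = -49 mm; z up.
- fern_mug_2: One of two white china mugs with a fern pattern, 89 mm high, bowl 78 mm in outer and about 66 mm in inner diameter, loose, 0.31 kg. Origin on its underside, 16 mm from the bowl's axis: the axis stands at +16 mm along the mug's own y, the handle on the -y side out to y = -49 mm; z up.
- ramekin: White fluted ramekin, the only one here, 70 mm in outer and about 60 mm in inner diameter, 40 mm high, loose, 0.13 kg, standing on the worktop. Origin: centre of its underside; z up.
- ramekin_rim (a point): Centre of the ramekin's mouth, at rim height (40 mm above its underside); z up.
- clip_jar: Glass clip-top jar in the row, 70 mm across, 117 mm high, loose. Origin: centre of its underside.
- tall_caddy: Tall cream tea caddy with grey lid in the row, 68 mm across, 98 mm high, loose. Origin: centre of its underside.
- black_vase: Small black vase in the row, 66 mm across, 100 mm high, loose. Origin: centre of its underside.
- short_caddy: Shorter white tea caddy with grey lid in the row, 62 mm across, 80 mm high, loose. Origin: centre of its underside.
Mind the look-alikes: they are no part of the job. What is shaped like the infuser_1 but pink is not meant.

How it is judged:
By the outcome, as a careful person would: the job done as asked, in the order asked, and still so for the second after the job is handed in, while the arm keeps its last pose, push and grip.
It also fails if it takes over 51 s, if anything falls off the work surface, if the arm or the gripper's body presses on something with over 40 N, if the wrist force passes 120 N, or if a joint passes its speed limit or range.

### The arm

A 6-joint arm with a two-finger parallel gripper is mounted at the origin on a cart in front of the work surface, level with it; the furniture and walls round the work are solid. World frame = base frame: x ahead of the robot, y to its left, z up, the work surface at z = 0. Lengths are in mm, angles in rad, forces in N, time in s.
With the tool pointing down it reaches from about 350 to 975 mm from the base axis. Payload 7.1 kg.
Tool frame: the origin (TCP) lies midway between the tips of the shut fingers; the grasp point (between the pads) lies 19 mm behind it (ctrl.grasp_offset is the distance from the TCP to the grasp point, in mm); z points along the fingers, y is the line along which they close (so a half turn about z gives the same grasp; the last joint's range is limited). The gripper opens to 88 mm and grips with 3 to 60 N. Pads are 20 mm wide; open, the fingers measure 115 mm over their backs; the gripper's body (75 mm by 178 mm) begins 61 mm behind the grasp point.
Start: joints at [1.116, 0.423, 1.63, -0, 1.089, -0.019], TCP at [263.802, 566.58, 187.275] pointing down, gripper open.
Joint ranges: [-3, 3], [-0.9, 2.11], [0.09, 2.58], [-1.31, 4.45], [0.11, 2.69], [-2.54, 2.54]. Speed limits (rad/s): [2.39, 2.39, 3.01, 3.14, 3.14, 3.14].

### API

Orientations are given as a rotation vector (axis times angle).
In Python, from workcell import ctrl gives the robot as it stands. The module is installed in compiled form; this text tells all that it offers.
- The arm moves only by the tool servo_tool, never from a script. Its argument "rows" is a list of rows, each a list of 7 numbers: the turn, a rotation vector about the tool's x, y, z as a fraction of full scale, then the shift along the tool's x, y, z as a fraction of full scale, then the finger opening in mm, from 0 to 87.8. A call has 1 to 10 rows; each row is the pose to reach, as a shift and turn from the pose commanded when the call began, along the tool's axes at that moment; what a row does not reach only later rows make up. Full scale, the value 1, is 20 cm for a shift and 1.5 rad for a turn. A row lasts 1/8 s, in which the tool goes at most 62.5 mm and 10.7 degrees, less where a joint would pass 70% of its speed; a pose out of reach is approached as far as the arm can. A call with a number of a shift or a turn outside -1 to 1 is refused whole. A call with a gripper value outside its range is refused whole. The fingers move at their own pace and stop on an object; the grip force is fixed at half the most. Time passes only in rows, so rows that repeat a pose let the fingers close. It gives the time, the measured TCP pose, the force, the opening and the grip force at its end, in the units of the state.
- ctrl.get_obs(): the state, without advancing time (a new reading comes with each control period).
- ctrl.get_image(name): name is "scene" or "side" or "wrist"; returns (picture, depth): 384x512x3 uint8, red, green, blue; 384x512 float32, mm along the optical axis (not along the pixel's ray), 0 where there is no reading.
- ctrl.camera_info(name): a dict with "intrinsics" (3x3 intrinsics, pixels), "R" (3x3) and "t" (3): a world point X has camera coordinates R X + t. Camera axes: x right, y down, z forward; pixel columns grow to the right and rows downward; lengths in mm; the calibration is good to about 2 mm. The wrist camera is an equidistant fisheye: a pixel r from the principal point sees the ray r / f radians off the axis. A picture is of the moment at which its call begins: read the wrist's pose just before it. camera_info takes no time and is no camera call; for the wrist camera it gives the pose at the moment of the call.
- ctrl.close_job(): hands the job in; it is judged then, once.
The state is a dict: "t": time; "qpos": joint angles; "qvel": joint speeds; "joint_torque": joint torques, N m; "ee_pos": TCP position; "orientation": TCP orientation; "ft_force": force on the tool from outside, world axes, zero at the start; "moment": the same for the moment, N m; "width": finger opening in mm; "grasp_force": force on a finger pad.
Only numpy, scipy, OpenCV 4.12 (cv2) and the standard library are available. Lean on these libraries where they do the work, as an engineer would, in place of code of your own. Each camera call takes 0.05 s, during which the arm holds its last target. There are 200 camera calls.

## Working session

There is one attempt and no reset: what is moved stays moved. The work goes in short steps, Python scripts to look and compute and a tool call to move; the robot and the scene stay as the last step left them, time stands still between calls to the robot, and variables do not carry over. Pictures are saved under pics/ and viewed, at most 10 in all, crops included, and the job is handed in when it is done.

Besides the shell and the picture viewer there is one more tool, called after "Emit:" as name([rows], argument=value, ...), one row to a line, values as JSON. servo_tool: Moves the arm, as the interface text tells. Its arguments: {"type":"object","properties":{"rows":{"type":"array","items":{"type":"array","items":{"type":"number"}}}},"required":["rows"]}

```bash
mkdir -p pics; cat > h.py <<'E'
import numpy as np,cv2,json
from workcell import ctrl
def snap(n):
    info=ctrl.camera_info(n); im,d=ctrl.get_image(n)
    np.savez(f'{n}.npz',im=im,d=d,K=info['intrinsics'],R=info['R'],t=info['t'])
    return im
def pts(n):
    z=np.load(f'{n}.npz'); d=z['d']; K=z['K']
    v,u=np.mgrid[:384,:512]
    x=(u-K[0,2])/K[0,0]; y=(v-K[1,2])/K[1,1]
    c=np.stack([x*d,y*d,d],-1)-z['t']
    return c@z['R'], d>0, z['im']
E
python3 - <<'E'
from h import *
a=snap('scene');b=snap('side')
cv2.imwrite('pics/a.png',cv2.resize(a[:,:,::-1],(768,576)))
cv2.imwrite('pics/b.png',cv2.resize(b[:,:,::-1],(768,576)))
print(ctrl.get_obs())
for n in('scene','side'):
    i=ctrl.camera_info(n);print(n,-np.array(i['R']).T@np.array(i['t']))
E
```

```text
{'t': 0.1, 'qpos': array([ 1.11601057e+00,  4.23761250e-01,  1.63061192e+00, -1.69733043e-05,
        1.08861486e+00, -1.89509019e-02]), 'qvel': array([ 0.00126759, -0.00197705, -0.00057907, -0.00114146, -0.00173234,
        0.00033333]), 'joint_torque': array([ 5.48487242e-04, -5.45619285e+01, -2.74325967e+01,  6.46663830e-02,
        1.88059837e-02, -4.24766790e-05]), 'ee_pos': array([263.56241767, 566.09271793, 186.58210305]), 'orientation': array([-6.79122326e-01, -3.06698994e+00,  2.13597687e-03]), 'ft_force': array([ 0.1792115 , -0.47039125,  0.78043634]), 'moment': array([-0.01306942, -0.01629908,  0.05223193]), 'grasp_force': 0.0, 'width': 87.6031893293641}
scene [ 113.95501199 -779.94350322  857.46366581]
side [ 468.52598682 -787.45047733  775.37568197]
```

View pics/a.png

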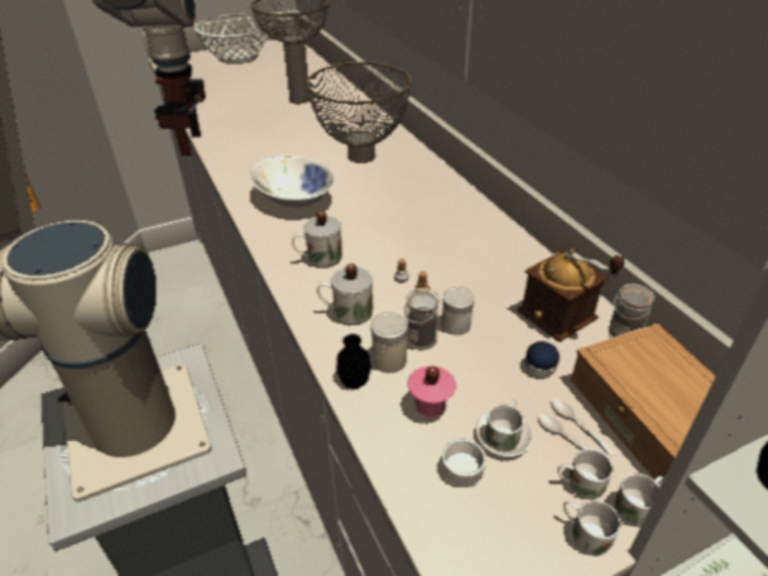

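View pics/b.png

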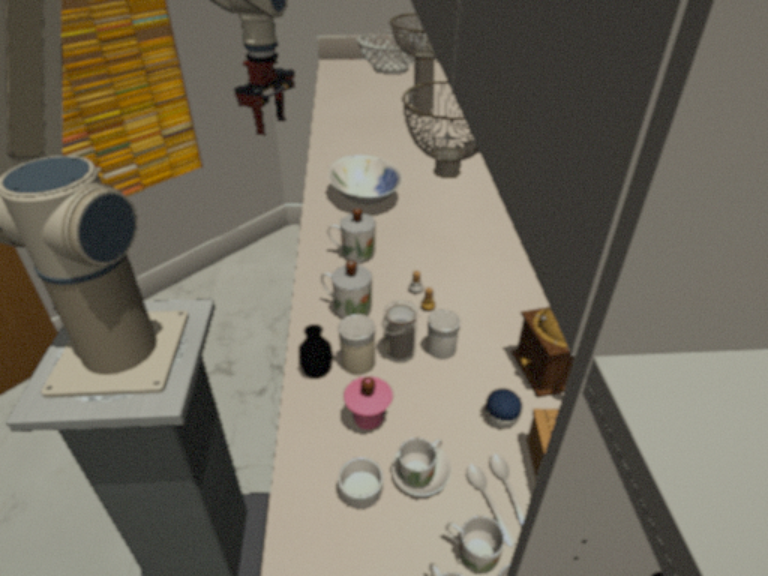

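The scene view (768x576) shows the mugs with infusers, knobs at (321,218) and (351,270). The row is the black vase (353,360), tall caddy (389,340), clip jar (421,318) and short caddy (457,308). A pink look-alike stands at (432,385) and is not meant. The ramekin candidate is at (463,460), and the fern cup on a saucer at (503,430) is not it.

```bash
python3 - <<'E'
from h import *
from scipy.optimize import least_squares
def fit(p,r=None):
    f=lambda q:np.hypot(p[:,0]-q[0],p[:,1]-q[1])-(r or q[2])
    s=least_squares(f,[*p[:,:2].mean(0),35],loss='soft_l1',f_scale=2);return s.x.round(1),round(float(np.sqrt((f(s.x)**2).mean())),2)
boxes={'scene':dict(i1=(321,235),i2=(351,290),vase=(353,360),tall=(389,335),jar=(421,315),short=(457,305),pink=(432,385),ram=(463,460),cup=(503,428)),
'side':dict(i1=(357,232),i2=(351,285),vase=(315,350),tall=(357,340),jar=(400,325),short=(443,330),pink=(368,398),ram=(360,480),cup=(418,462))}
for n in boxes:
    P,ok,im=pts(n)
    print(n)
    for k,(u,v) in boxes[n].items():
        u=int(u/1.5);v=int(v/1.5);w=26
        s=(slice(v-30,v+30),slice(u-w,u+w));p=P[s][ok[s]]
        c=P[v,u]
        p=p[(np.hypot(p[:,0]-c[0],p[:,1]-c[1])<75)]
        q=p[p[:,2]>12]
        zt=np.percentile(q[:,2],99)
        print(k,'c',c.round(),'ztop',zt.round(1),'n',len(q),'bbox',np.percentile(q[:,:2],[1,99],axis=0).round().tolist())
        if k[0]=='i':
            kn=p[(p[:,2]>108)]
            print('  knob',len(kn),kn.mean(0).round(1),'fit r12',fit(kn,12) if len(kn)>4 else '')
            lid=p[(p[:,2]>93)&(p[:,2]<100)]; print('  lid z',np.median(lid[:,2]).round(1),'bbox mid',((lid.min(0)+lid.max(0))/2).round(1),np.ptp(lid,0).round())
        if k in('ram','cup'):
            rim=p[(p[:,2]>36)&(p[:,2]<44)];print('  rim',len(rim),fit(rim),'r32.5',fit(rim,32.5), np.percentile(p[:,2],[5,50,95]).round())
for n in boxes:
    z=np.load(n+'.npz')['im'][:,:,::-1]
    a=z[120:340,185:365] if n=='scene' else z[120:360,190:330]
    cv2.imwrite(f'pics/c_{n}.png',cv2.resize(a,None,fx=2.4 if n=='side' else 2.6,fy=2.4 if n=='side' else 2.6,interpolation=cv2.INTER_CUBIC))
E
```

```text
scene
i1 c [459. 273.  96.] ztop 127.1 n 776 bbox [[406.0, 265.0], [510.0, 338.0]]
  knob 52 [471.  303.1 120.7] fit r12 (array([473.1, 309.5,  35. ]), 3.22)
  lid z 95.8 bbox mid [472.2 304.8  96.5] [80. 79.  7.]
i2 c [444.  72.  93.] ztop 127.5 n 942 bbox [[404.0, 60.0], [492.0, 133.0]]
  knob 64 [454.7  96.6 121.1] fit r12 (array([456.8, 103.5,  35. ]), 3.31)
  lid z 95.8 bbox mid [455.5  98.4  96.4] [82. 81.  7.]
vase c [379. -82.  69.] ztop 102.4 n 978 bbox [[354.0, -96.0], [453.0, -43.0]]
tall c [453. -77.  96.] ztop 102.0 n 1228 bbox [[381.0, -96.0], [523.0, -26.0]]
jar c [531. -53.  92.] ztop 119.1 n 1186 bbox [[460.0, -86.0], [604.0, -9.0]]
short c [612. -49.  83.] ztop 119.1 n 892 bbox [[538.0, -64.0], [655.0, -1.0]]
pink c [ 477. -196.   72.] ztop 100.9 n 782 bbox [[440.0, -227.0], [516.0, -151.0]]
ram c [ 472. -309.    7.] ztop 66.8 n 742 bbox [[429.0, -357.0], [535.0, -268.0]]
  rim 177 (array([ 463. , -324.2,   32.7]), 11.87) r32.5 (array([ 462.9, -324.2,   35. ]), 11.95) [-1.  3. 41.]
cup c [ 561. -293.   18.] ztop 68.1 n 984 bbox [[490.0, -344.0], [601.0, -257.0]]
  r
[... 614 characters left out ...]
466. -87.  93.] ztop 107.7 n 1252 bbox [[394.0, -153.0], [533.0, -28.0]]
jar c [543. -57.  98.] ztop 115.9 n 1252 bbox [[473.0, -85.0], [615.0, -10.0]]
short c [625. -55.  76.] ztop 115.2 n 891 bbox [[551.0, -63.0], [659.0, -1.0]]
pink c [ 480. -200.   68.] ztop 97.9 n 819 bbox [[443.0, -228.0], [519.0, -153.0]]
ram c [ 463. -312.    7.] ztop 39.4 n 532 bbox [[432.0, -358.0], [523.0, -278.0]]
  rim 117 (array([ 464. , -324.6,   32. ]), 1.13) r32.5 (array([ 464. , -324.5,   35. ]), 1.23) [-4. -1. 36.]
cup c [ 554. -293.   19.] ztop 65.2 n 1065 bbox [[493.0, -344.0], [604.0, -272.0]]
  rim 129 (array([ 549.2, -308.4,   28.2]), 12.11) r32.5 (array([ 543.5, -308.9,   35. ]), 10.09) [-3.  8. 59.]
```

View pics/c_scene.png

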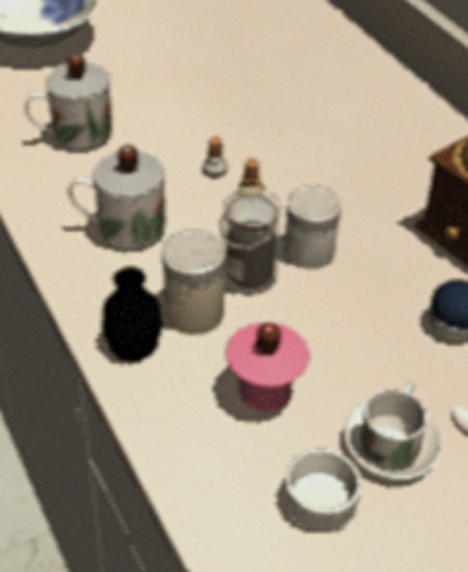

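The crop confirms it. The white fluted ramekin is at crop (322,488), world (464,-324). The steel-lidded infusers have knobs at crop (76,66) and (127,157), and the pink one at (267,352) is out. I'm moving to hover over the far infuser and squaring the tool up on the way.

Emit:
servo_tool([
  [0,0,0.7567,-0.9,-0.45,-0.215,87],
  [0,0,0.7567,-0.9,-0.45,-0.215,87],
  [0,0,0.7567,-0.9,-0.45,-0.215,87],
  [0,0,0.7567,-0.9,-0.45,-0.215,87],
  [0,0,0.7567,-0.9,-0.45,-0.215,87],
  [0,0,0.7567,-0.9,-0.45,-0.215,87],
  [0,0,0.7567,-0.9,-0.45,-0.215,87],
  [0,0,0.7567,-0.9,-0.45,-0.215,87],
])

```text
t: 1.1
ee_pos: [388.8, 409.0, 230.1]
orientation: [-2.218, -2.225, 0.001]
ft_force: [0.1, -0.2, 0.2]
width: 87.1
grasp_force: 0.0
```

```bash
python3 - <<'E'
from h import *
for n in('scene','side'):
    P,ok,im=pts(n)
    m=ok&(P[...,0]>200)&(P[...,0]<800)&(P[...,1]>-560)&(P[...,1]<150)&(P[...,2]>135)
    q=P[m];print(n,len(q), q.min(0).round() if len(q) else '',q.max(0).round() if len(q) else '')
    for y0 in range(-560,150,80):
        w=q[(q[:,1]>=y0)&(q[:,1]<y0+80)]
        if len(w)>3:print(y0,len(w),w.min(0).round(),w.max(0).round())
o=ctrl.get_obs();print(o['ee_pos'],o['orientation'],o['qpos'])
E
```

```text
scene 29213 [ 607. -560.  135.] [800. 150. 722.]
-560 5965 [ 607. -560.  135.] [ 759. -480.  651.]
-480 7330 [ 607. -480.  511.] [ 613. -400.  722.]
-400 5426 [ 607. -400.  511.] [ 614. -320.  711.]
-320 3647 [ 607. -320.  511.] [ 613. -240.  692.]
-240 2527 [ 608. -240.  511.] [ 614. -160.  674.]
-160 1766 [ 608. -160.  135.] [800. -80. 656.]
-80 1213 [608. -80. 140.] [799.  -0. 638.]
0 827 [608.   0. 511.] [613.  80. 619.]
80 512 [608.  80. 510.] [614. 150. 601.]
side 40999 [ 610. -560.  135.] [800. 150. 730.]
-560 27251 [ 610. -560.  196.] [ 755. -480.  730.]
-480 5751 [ 611. -480.  508.] [ 613. -400.  714.]
-400 3164 [ 611. -400.  508.] [ 613. -320.  699.]
-320 1882 [ 611. -320.  508.] [ 613. -240.  682.]
-240 1166 [ 611. -240.  509.] [ 613. -160.  667.]
-160 769 [ 611. -160.  135.] [800. -80. 652.]
-80 484 [611. -80. 508.] [613.  -0. 636.]
0 330 [611.   0. 508.] [613.  79. 621.]
80 202 [612.  80. 508.] [613. 150. 605.]
[388.81626732 408.96844581 230.07671649] [-2.21754478e+00 -2.22531355e+00  6.49017763e-04] [7.89555015e-01 2.86512917e-01 1.72617850e+00 1.49592836e-05
 1.12931439e+00 7.86051426e-01]
```

Emit:
servo_tool([
  [0,0,0,-0.52,0.42,0,87],
  [0,0,0,-0.52,0.42,0,87],
  [0,0,0,-0.52,0.42,0,87],
  [0,0,0,-0.52,0.42,0,87],
])

```text
t: 1.6
ee_pos: [473.0, 304.9, 230.2]
orientation: [-2.221, -2.221, 0.0]
ft_force: [-0.4, -0.0, -0.3]
width: 87.0
grasp_force: 0.0
```

```bash
python3 - <<'E'
from h import *
im=snap('wrist');z=np.load('wrist.npz')
print(z['K'],z['R'],-z['R'].T@z['t'],ctrl.get_obs()['ee_pos'])
cv2.imwrite('pics/w1.png',cv2.resize(im[:,:,::-1],(768,576)))
E
```

```text
[[297.31863964   0.         251.98486482]
 [  0.         297.31863964 190.70722622]
 [  0.           0.           1.        ]] [[ 9.99999783e-01 -6.53288897e-04  8.02828436e-05]
 [-6.48099900e-04 -9.56008482e-01  2.93338306e-01]
 [-1.14883579e-04 -2.93338294e-01 -9.56008699e-01]] [473.61910617 387.01029332 426.67413729] [472.50163275 305.50600404 230.1380964 ]
```

View pics/w1.png

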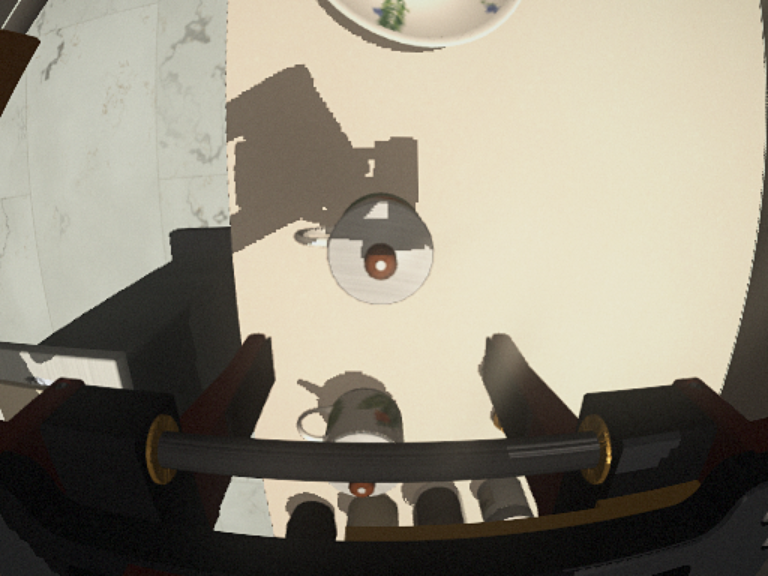

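Wrist view: lid circle centred near (380.5,249), edges 328–433 by 194–303, with the knob top at (380,265). The second infuser's knob is at (361,489).

```bash
cat >> h.py <<'E'
def ray(u,v,zp,n='wrist'):
    z=np.load(f'{n}.npz');K=z['K']
    p=np.array([(u+.5)/1.5-.5-K[0,2],(v+.5)/1.5-.5-K[1,2]]);r=np.hypot(*p);th=r/K[0,0]
    d=z['R'].T@np.array([*(p/r*np.sin(th)),np.cos(th)]);c=-z['R'].T@z['t']
    return (c+d*(zp-c[2])/d[2]).round(1)
E
python3 - <<'E'
from h import *
e=[ray(*q,97) for q in((328,249),(433,249),(380.5,194),(380.5,303.5))]
print(e, (e[0]+e[1])/2,(e[2]+e[3])/2)
print('knob top',ray(380,265,126),'second',ray(361,489,126))
E
```

```text
[array([435.5, 315.5,  97. ]), array([515.2, 315.5,  97. ]), array([475.3, 357. ,  97. ]), array([475.3, 271.8,  97. ])] [475.35 315.5   97.  ] [475.3 314.4  97. ]
knob top [474.8 310.3 126. ] second [458.1 105.6 126. ]
```

```bash
python3 - <<'E'
from h import *
z=np.load('wrist.npz');K=z['K'];d=z['d'];im=z['im'].astype(float)
v,u=np.mgrid[:384,:512];px=u-K[0,2];py=v-K[1,2];r=np.hypot(px,py)+1e-9;s=np.tan(r/K[0,0])/r
P=(np.stack([px*s*d,py*s*d,d],-1)-z['t'])@z['R']
s=(slice(110,215),slice(195,310));Q=P[s];
for lo,hi in((60,90),(90,101),(101,119),(119,135)):
    q=Q[(Q[...,2]>lo)&(Q[...,2]<hi)];
    if len(q):print(lo,hi,len(q),q.min(0).round(1),q.max(0).round(1),q.mean(0).round(1),np.median(q,0).round(1))
# brown knob pixels
ims=im[s];m=(ims[...,0]>ims[...,2]*1.6+10)&(Q[...,2]>100);q=Q[m];print('brown',len(q),q.min(0).round(1),q.max(0).round(1),q.mean(0).round(1))
E
```

```text
60 90 246 [403.9 269.4  60.1] [515.4 351.   90. ] [444.8 328.2  76.8] [431.4 320.8  78.4]
90 101 3350 [434.2 269.7  90. ] [515.7 351.   97.8] [475.2 312.5  93.3] [475.3 314.7  93.2]
101 119 48 [464.9 314.5 104.6] [485.6 322.2 118.8] [475.6 320.1 111.7] [475.8 320.8 111.5]
119 135 377 [463.1 298.9 119.1] [486.4 322.3 126.9] [474.7 311.4 124.2] [474.7 311.6 124.6]
brown 203 [465.2 300.3 122. ] [484.2 387.  426.7] [474.5 310.4 126.3]
```

Emit:
servo_tool([
  [0,0,0,0.0275,0.009,0.3,87],
  [0,0,0,0.0275,0.009,0.55,87],
  [0,0,0,0.0275,0.009,0.643,87],
  [0,0,0,0.0275,0.009,0.643,20],
  [0,0,0,0.0275,0.009,0.643,10],
  [0,0,0,0.0275,0.009,0.643,10],
  [0,0,0,0.0275,0.009,0.643,10],
  [0,0,0,0.0275,0.009,0.643,10],
  [0,0,0,0.0275,0.009,0.643,10],
])

```text
t: 2.78
ee_pos: [474.9, 310.5, 101.9]
orientation: [2.222, 2.221, 0.0]
ft_force: [0.5, -0.1, 0.2]
width: 30.6
grasp_force: 0.0
```

```bash
python3 - <<'E'
from h import *
o=ctrl.get_obs();print({k:o[k] for k in('ee_pos','ft_force','width','grasp_force','moment')})
E
```

```text
{'ee_pos': array([474.87784358, 310.48071926, 101.86015307]), 'ft_force': array([ 0.46574837, -0.12934695,  0.2235975 ]), 'width': 30.594037656424927, 'grasp_force': 0.0, 'moment': array([-0.08183914,  0.09017209, -0.0152604 ])}
```

Emit:
servo_tool([
  [0,0,0,0,0,0,10],
  [0,0,0,0,0,0,10],
  [0,0,0,0,0,0,10],
  [0,0,0,0,0,-0.02,10],
  [0,0,0,0,0,-0.05,10],
  [0,0,0,0,0,-0.08,10],
  [0,0,0,0,0,-0.1,10],
  [0,0,0,0,0,-0.1,10],
  [0,0,0,0,0,-0.1,10],
  [0,0,0,0,0,-0.1,10],
])

```text
t: 4.03
ee_pos: [474.6, 310.4, 121.5]
orientation: [-2.221, -2.221, 0.001]
ft_force: [0.2, 0.5, 0.7]
width: 10.2
grasp_force: 0.0
```

Emit:
servo_tool([
  [0,0,0,0,0,0,10],
  [0,0,0,0,0,0,10],
])

```text
t: 4.28
ee_pos: [474.7, 310.5, 121.5]
orientation: [-2.221, -2.221, 0.0]
ft_force: [-0.1, -0.0, 0.6]
width: 10.0
grasp_force: 0.0
```

Emit:
servo_tool([
  [0,0,0,0,0,0,10],
  [0,0,0,0,0,0,10],
])

```text
t: 4.53
ee_pos: [474.8, 310.5, 121.7]
orientation: [2.221, 2.221, -0.0]
ft_force: [0.7, -0.4, -0.1]
width: 10.1
grasp_force: 0.0
```

```bash
python3 - <<'E'
from h import *
im=snap('wrist');b=snap('side');a=snap('scene')
A=cv2.resize(a[90:240,150:290,::-1],None,fx=2.6,fy=2.6,interpolation=cv2.INTER_CUBIC)
W=cv2.resize(im[100:384,130:390,::-1],(360,390))
cv2.imwrite('pics/w2.png',np.hstack([A,W]))
print(ctrl.get_obs()['width'])
E
```

```text
10.250354298256307
```

View pics/w2.png

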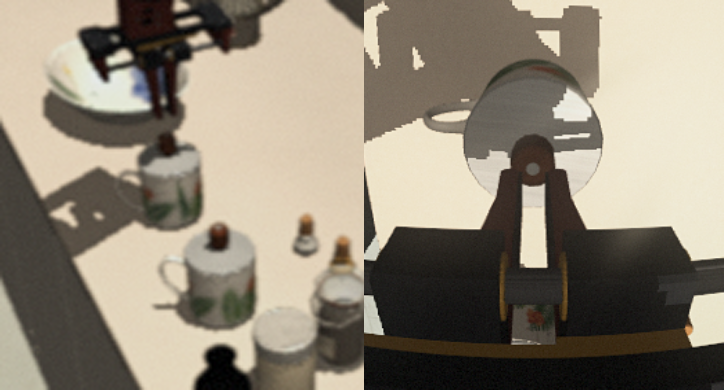

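```bash
python3 - <<'E'
from h import *
tcp=np.array(ctrl.get_obs()['ee_pos'])
for n in('scene','side'):
    z=np.load(n+'.npz')
    for nm,X in (('tcp',tcp),('knobtop',np.array([474.8,310.5,126]))):
        c=z['R']@X+z['t'];p=z['K']@c/c[2];print(n,nm,p[:2].round(1),'crop',((p[:2]-[150,90])*2.6).round())
    P,ok,im=pts(n)
    m=ok&(abs(P[...,0]-475)<45)&(abs(P[...,1]-310)<70)
    for lo in range(100,220,8):
        q=P[m&(P[...,2]>=lo)&(P[...,2]<lo+8)]
        if len(q)>2:print(lo,len(q),q.min(0).round(),q.max(0).round())
z=np.load('wrist.npz');c=z['R']@tcp+z['t'];th=np.arctan2(np.hypot(c[0],c[1]),c[2]);r=th*z['K'][0,0];p=c[:2]/np.hypot(c[0],c[1])*r+z['K'][:2,2];print('wrist tcp',p,'crop',((p-[130,100])*[360/260,390/284])+[364,0])
E
```

```text
scene tcp [213.6 142.7] crop [165. 137.]
scene knobtop [213.5 141.6] crop [165. 134.]
100 12 [460. 283. 100.] [490. 307. 108.]
108 18 [461. 297. 109.] [483. 311. 116.]
116 13 [462. 295. 117.] [480. 311. 124.]
124 22 [461. 294. 124.] [484. 317. 130.]
156 13 [460. 301. 157.] [487. 319. 163.]
164 16 [459. 297. 164.] [488. 324. 172.]
172 21 [459. 296. 172.] [489. 322. 180.]
180 20 [459. 297. 180.] [488. 319. 187.]
188 23 [458. 297. 188.] [489. 323. 196.]
196 26 [457. 296. 196.] [489. 318. 204.]
204 21 [456. 296. 204.] [490. 323. 212.]
212 26 [455. 296. 212.] [491. 319. 220.]
side tcp [237.9 139.9] crop [228. 130.]
side knobtop [237.8 138.8] crop [228. 127.]
100 12 [464. 294. 100.] [485. 309. 107.]
108 13 [464. 293. 108.] [485. 306. 116.]
116 23 [465. 293. 116.] [485. 315. 124.]
124 6 [468. 298. 124.] [486. 312. 126.]
156 10 [462. 299. 156.] [486. 305. 164.]
164 9 [463. 298. 165.] [486. 304. 171.]
172 9 [463. 297. 172.] [487. 303. 179.]
180 13 [463. 296. 180.] [490. 317. 187.]
188 16 [460. 297. 189.] [490. 302. 196.]
196 17 [460. 298. 196.] [491. 306. 204.]
204 19 [458. 297. 204.] [491. 323. 212.]
212 17 [458. 296. 213.] [494. 309. 220.]
wrist tcp [251.14140168 219.86547836] crop [531.73424848 164.60400197]
```

```bash
python3 - <<'E'
from h import *
print(getattr(ctrl,'grasp_offset',None),[a for a in dir(ctrl) if a[0]!='_'])
for n in('scene','side'):
    P,ok,im=pts(n);m=ok&(abs(P[...,0]-475)<25)&(abs(P[...,1]-310)<25)&(P[...,2]>135)
    print(n,np.sort(P[m][:,2])[:14].round(1)); v,u=np.nonzero(m&(P[...,2]<166));print(v.max(),u.min(),u.max())
z=np.load('wrist.npz');K=z['K'];d=z['d']
v,u=np.mgrid[:384,:512];px=u-K[0,2];py=v-K[1,2];r=np.hypot(px,py)+1e-9;s=np.tan(r/K[0,0])/r
P=(np.stack([px*s*d,py*s*d,d],-1)-z['t'])@z['R']
m=(d>0)&(abs(P[...,0]-475)<25)&(abs(P[...,1]-310)<25)&(P[...,2]>130);print(np.sort(P[m][:,2])[::20][:8].round(1))
E
```

```text
18.700000000000003 ['Unreachable', 'camera_info', 'close_job', 'get_image', 'get_obs', 'grasp_offset']
scene [156.9 157.2 158.9 159.  159.6 160.1 160.1 160.7 160.9 161.1 161.7 161.9
 162.6 164.4]
135 208 217
side [155.2 156.4 156.8 156.9 157.  160.  160.5 161.5 161.8 162.1 163.8 165.5
 165.9 166.7]
133 234 241
[155.4 157.  157.9 158.4 159.1 159.8 160.4 160.9]
```

All three cameras put the real fingertips about 33.5 mm higher than the reported TCP, so the first try closed on air above the knob. I'll open, check the tip height when open, and correct by that offset.

Emit:
servo_tool([
  [0,0,0,0,0,0,60],
  [0,0,0,0,0,0,60],
  [0,0,0,0,0,0,60],
  [0,0,0,0,0,0,60],
  [0,0,0,0,0,0,60],
  [0,0,0,0,0,0,60],
])

```text
t: 5.42
ee_pos: [474.8, 310.5, 121.7]
orientation: [2.222, 2.221, -0.0]
ft_force: [0.0, -0.6, -0.0]
width: 60.0
grasp_force: 0.0
```

```bash
python3 - <<'E'
from h import *
snap('side');snap('scene');snap('wrist')
print(ctrl.get_obs()['width'])
for n in('scene','side'):
    P,ok,im=pts(n);m=ok&(abs(P[...,0]-475)<60)&(abs(P[...,1]-310)<25)&(P[...,2]>128)
    print(n,np.sort(P[m][:,2])[:14].round(1))
z=np.load('wrist.npz');K=z['K'];d=z['d']
v,u=np.mgrid[:384,:512];px=u-K[0,2];py=v-K[1,2];r=np.hypot(px,py)+1e-9;s=np.tan(r/K[0,0])/r
P=(np.stack([px*s*d,py*s*d,d],-1)-z['t'])@z['R']
m=(d>0)&(abs(P[...,0]-475)<60)&(abs(P[...,1]-310)<25)&(P[...,2]>130);q=P[m];print(np.sort(q[:,2])[::20][:8].round(1))
f=q[q[:,2]<165];print('finger x',np.unique(f[:,0].round()),'y',f[:,1].min(),f[:,1].max())
m=(d>0)&(abs(P[...,0]-475)<20)&(abs(P[...,1]-310)<20)&(P[...,2]>117)&(P[...,2]<128);print('knob',P[m].mean(0),P[m].min(0),P[m].max(0))
E
```

```text
59.88951560944219
scene [128.3 128.4 128.5 128.6 128.8 129.2 158.6 158.8 159.1 159.4 160.1 160.2
 161.3 161.9]
side [154.8 156.7 156.8 157.3 157.7 158.1 158.8 159.  159.1 160.4 161.6 162.
 162.1 163.5]
[155.  156.7 157.1 157.7 158.3 159.1 159.8 160.2]
finger x [437. 438. 439. 440. 441. 442. 443. 444. 445. 446. 505. 506. 507. 508.
 509. 510. 511. 512. 513. 514.] y 301.9265809989026 323.8704007762482
knob [475.00116985 312.03147059 123.96369401] [463.84291827 298.60477203 117.05056899] [486.16465996 322.27483364 127.00204194]
```

Emit:
servo_tool([
  [0,0,0,0,0,0.1,60],
  [0,0,0,0,0,0.2,60],
  [0,0,0,0,0,0.24,60],
  [0,0,0,0,0,0.26,60],
  [0,0,0,0,0,0.26,60],
])

```text
t: 6.2
ee_pos: [475.0, 310.6, 69.9]
orientation: [2.221, 2.221, 0.0]
ft_force: [-0.2, -0.3, -0.5]
width: 60.2
grasp_force: 0.0
```

Emit:
servo_tool([
  [0,0,0,0,0,0,10],
  [0,0,0,0,0,0,10],
  [0,0,0,0,0,0,10],
  [0,0,0,0,0,0,10],
  [0,0,0,0,0,0,10],
  [0,0,0,0,0,0,10],
  [0,0,0,0,0,0,10],
  [0,0,0,0,0,0,10],
])

```text
t: 7.2
ee_pos: [474.8, 310.5, 69.8]
orientation: [-2.221, -2.221, -0.0]
ft_force: [-1.3, -0.3, 3.1]
width: 23.1
grasp_force: 30.0
```

Gripped: width 23 mm, 30 N. Next is a gentle lift to weigh it.

Emit:
servo_tool([
  [0,0,0,0,0,-0.02,10],
  [0,0,0,0,0,-0.05,10],
  [0,0,0,0,0,-0.08,10],
  [0,0,0,0,0,-0.1,10],
  [0,0,0,0,0,-0.1,10],
  [0,0,0,0,0,-0.1,10],
])

```text
t: 7.95
ee_pos: [474.7, 310.4, 89.6]
orientation: [-2.222, -2.221, 0.0]
ft_force: [-0.2, -0.8, -1.3]
width: 22.6
grasp_force: 30.0
```

Emit:
servo_tool([
  [0,0,0,0,0,0,10],
  [0,0,0,0,0,0,10],
])

```text
t: 8.2
ee_pos: [474.7, 310.4, 89.5]
orientation: [-2.221, -2.221, 0.001]
ft_force: [-0.3, -0.4, -1.1]
width: 23.0
grasp_force: 30.0
```

Emit:
servo_tool([
  [0,0,0,0,0,0,10],
  [0,0,0,0,0,0,10],
])

```text
t: 8.45
ee_pos: [474.8, 310.5, 89.7]
orientation: [-2.221, -2.221, 0.0]
ft_force: [-0.5, 0.4, -1.7]
width: 22.5
grasp_force: 30.0
```

Emit:
servo_tool([
  [0,0,0,0,0,0,10],
  [0,0,0,0,0,0,10],
])

```text
t: 8.7
ee_pos: [474.8, 310.5, 89.7]
orientation: [2.221, 2.221, -0.0]
ft_force: [-0.2, -1.0, -0.9]
width: 23.2
grasp_force: 30.0
```

Mean lift force is about 1.25 N, or 0.13 kg, so this one is empty. I'm putting it back.

Emit:
servo_tool([
  [0,0,0,0,0,0.05,10],
  [0,0,0,0,0,0.08,10],
  [0,0,0,0,0,0.099,10],
  [0,0,0,0,0,0.099,10],
  [0,0,0,0,0,0.099,60],
  [0,0,0,0,0,0.099,60],
  [0,0,0,0,0,0.099,60],
  [0,0,0,0,0,0.099,60],
  [0,0,0,0,0,0.099,60],
])

```text
t: 9.82
ee_pos: [474.8, 310.5, 69.9]
orientation: [2.222, 2.221, 0.0]
ft_force: [0.8, -0.2, -0.8]
width: 60.2
grasp_force: 0.0
```

Emit:
servo_tool([
  [0,0,0,0,0,-0.2,60],
  [0,0,0,0,0,-0.5,60],
  [0,0,0,0,0,-0.6,60],
  [0,0,0,-0.5,-0.085,-0.6,60],
  [0,0,0,-0.9,-0.085,-0.6,60],
  [0,0,0,-0.9,-0.085,-0.6,60],
  [0,0,0,-0.9,-0.085,-0.6,60],
  [0,0,0,-0.9,-0.085,-0.6,60],
])

```text
t: 10.82
ee_pos: [458.2, 130.7, 190.1]
orientation: [2.223, 2.22, 0.001]
ft_force: [-0.1, -0.3, -0.0]
width: 60.1
grasp_force: 0.0
```

```bash
cat >> h.py <<'E'
def wpts():
    z=np.load('wrist.npz');K=z['K'];d=z['d']
    v,u=np.mgrid[:384,:512];px=u-K[0,2];py=v-K[1,2];r=np.hypot(px,py)+1e-9;s=np.tan(r/K[0,0])/r
    return (np.stack([px*s*d,py*s*d,d],-1)-z['t'])@z['R'], d>0
def near(P,ok,x,y,r,lo,hi):
    q=P[ok&(np.hypot(P[...,0]-x,P[...,1]-y)<r)&(P[...,2]>lo)&(P[...,2]<hi)]
    print(len(q),(q.min(0).round(1),q.max(0).round(1),((q.min(0)+q.max(0))/2).round(1),q.mean(0).round(1)) if len(q) else '')
E
python3 - <<'E'
from h import *
w=snap('wrist');a=snap('scene');P,ok=wpts();o=ctrl.get_obs();print(o['ee_pos'])
for n,x,y in(('i2',458,105),('i1',475,310)):
    print(n);near(P,ok,x,y,20,117,132);near(P,ok,x,y,50,90,101)
Q,k,_=pts('scene');print('scene i1');near(Q,k,475,310,20,117,132);near(Q,k,475,310,50,93,100)
cv2.imwrite('pics/w3.png',np.hstack([cv2.resize(a[90:290,150:330,::-1],(360,400),interpolation=cv2.INTER_CUBIC),cv2.resize(w[:,:,::-1],(440,400))[:, :]]))
E
```

```text
[458.09857947 131.51533521 189.97788766]
i2
446 (array([447.1,  92.7, 117.2]), array([469.4, 115.9, 126.9]), array([458.3, 104.3, 122. ]), array([458.2, 105.4, 123.9]))
3854 (array([417.2,  62.3,  90. ]), array([499.3, 145.1,  98.7]), array([458.2, 103.7,  94.4]), array([458.3, 107.2,  93.3]))
i1
237 (array([464.4, 297.5, 117.2]), array([486.7, 307.9, 127.3]), array([475.5, 302.7, 122.3]), array([475.2, 302.9, 123.4]))
2951 (array([434.5, 268.4,  90. ]), array([517.1, 320.7,  98.2]), array([475.8, 294.5,  94.1]), array([475.3, 294.7,  93.6]))
scene i1
19 (array([461.2, 296.5, 117.2]), array([475. , 317.4, 129.3]), array([468.1, 306.9, 123.2]), array([466.7, 306.7, 124.5]))
194 (array([434.1, 265.2,  93.1]), array([513.8, 345.7,  99.8]), array([474. , 305.4,  96.4]), array([469.7, 300.2,  95.9]))
```

View pics/w3.png

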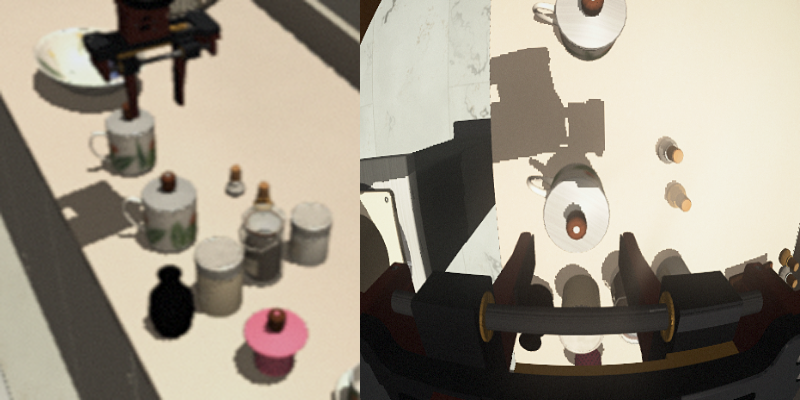

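The empty infuser sits level in its mug again. The second knob is at (458.2, 104.0), under the gripper in the wrist view at (576,228). I'm going down to grip it.

Emit:
servo_tool([
  [0,0,0,-0.1325,0,0,60],
  [0,0,0,-0.1325,0,0.2,60],
  [0,0,0,-0.1325,0,0.4,60],
  [0,0,0,-0.1325,0,0.55,60],
  [0,0,0,-0.1325,0,0.602,60],
  [0,0,0,-0.1325,0,0.602,60],
])

```text
t: 11.68
ee_pos: [457.7, 104.7, 69.2]
orientation: [-2.22, -2.222, 0.001]
ft_force: [-0.3, 0.8, -0.1]
width: 60.0
grasp_force: 0.0
```

Emit:
servo_tool([
  [0,0,0,0,0,0,10],
  [0,0,0,0,0,0,10],
  [0,0,0,0,0,0,10],
  [0,0,0,0,0,0,10],
  [0,0,0,0,0,0,10],
  [0,0,0,0,0,0,10],
  [0,0,0,0,0,0,10],
  [0,0,0,0,0,0,10],
])

```text
t: 12.68
ee_pos: [457.7, 104.0, 69.8]
orientation: [-2.222, -2.221, 0.0]
ft_force: [-2.3, -0.1, 5.2]
width: 22.9
grasp_force: 30.0
```

Emit:
servo_tool([
  [0,0,0,0,0,-0.02,10],
  [0,0,0,0,0,-0.05,10],
  [0,0,0,0,0,-0.08,10],
  [0,0,0,0,0,-0.1,10],
  [0,0,0,0,0,-0.1,10],
  [0,0,0,0,0,-0.1,10],
])

```text
t: 13.42
ee_pos: [457.7, 104.0, 89.4]
orientation: [-2.221, -2.221, 0.0]
ft_force: [-0.3, 0.2, -3.5]
width: 23.0
grasp_force: 30.0
```

Emit:
servo_tool([
  [0,0,0,0,0,0,10],
  [0,0,0,0,0,0,10],
])

```text
t: 13.68
ee_pos: [457.6, 104.0, 89.3]
orientation: [-2.221, -2.221, 0.0]
ft_force: [0.2, -0.2, -4.1]
width: 22.8
grasp_force: 30.0
```

Emit:
servo_tool([
  [0,0,0,0,0,0,10],
  [0,0,0,0,0,0,10],
])

```text
t: 13.92
ee_pos: [457.8, 104.0, 89.4]
orientation: [-2.222, -2.221, 0.0]
ft_force: [0.9, -0.6, -3.9]
width: 23.3
grasp_force: 30.0
```

About 3.85 N, or 0.39 kg, so this is the loaded one. Lifting clear and carrying.

Emit:
servo_tool([
  [0,0,0,0,0,-0.05,10],
  [0,0,0,0,0,-0.13,10],
  [0,0,0,0,0,-0.22,10],
  [0,0,0,0,0,-0.31,10],
  [0,0,0,0,0,-0.4,10],
  [0,0,0,0,0,-0.49,10],
  [0,0,0,0,0,-0.56,10],
  [0,0,0,0,0,-0.6,10],
  [0,0,0,0,0,-0.6,10],
  [0,0,0,0,0,-0.6,10],
])

```text
t: 15.18
ee_pos: [457.3, 103.9, 208.9]
orientation: [-2.221, -2.221, 0.001]
ft_force: [-0.1, 0.7, -3.3]
width: 22.9
grasp_force: 30.0
```

Emit:
servo_tool([
  [0,0,0,-0.04,0,0,10],
  [0,0,0,-0.12,0,0,10],
  [0,0,0,-0.24,0,0,10],
  [0,0,0,-0.36,0,0,10],
  [0,0,0,-0.48,0,0,10],
  [0,0,0,-0.6,0,0,10],
  [0,0,0,-0.72,0,0,10],
  [0,0,0,-0.84,0,0,10],
  [0,0,0,-0.92,0,0,10],
  [0,0,0,-0.96,0,0,10],
])

```text
t: 16.42
ee_pos: [457.5, -89.1, 209.4]
orientation: [-2.223, -2.22, 0.0]
ft_force: [0.4, 1.2, -3.4]
width: 22.9
grasp_force: 30.0
```

Emit:
servo_tool([
  [0,0,0,-0.08,0,0,10],
  [0,0,0,-0.18,0,0,10],
  [0,0,0,-0.3,0,0,10],
  [0,0,0,-0.42,0.01,0,10],
  [0,0,0,-0.54,0.02,0,10],
  [0,0,0,-0.66,0.03,0,10],
  [0,0,0,-0.76,0.03,0,10],
  [0,0,0,-0.83,0.03,0,10],
  [0,0,0,-0.88,0.03,0,10],
  [0,0,0,-0.88,0.03,0,10],
])

```text
t: 17.68
ee_pos: [463.7, -264.3, 209.4]
orientation: [-2.222, -2.221, -0.0]
ft_force: [-0.2, -0.2, -3.3]
width: 22.9
grasp_force: 30.0
```

```bash
python3 - <<'E'
from h import *
a=snap('scene');b=snap('side');w=snap('wrist');o=ctrl.get_obs();print(o['ee_pos'],o['ft_force'])
P,ok=wpts();x,y=o['ee_pos'][:2]
print('wrist lid/knob');near(P,ok,x,y,55,o['ee_pos'][2]+20,o['ee_pos'][2]+31.5)
near(P,ok,464,-324,42,33,46)
for n in('scene','side'):
    Q,k,im=pts(n);print(n);near(Q,k,x,y,52,130,250);near(Q,k,464,-324,40,36,44)
cv2.imwrite('pics/w4.png',np.hstack([cv2.resize(b[100:360,170:330,::-1],(320,520),interpolation=cv2.INTER_CUBIC),cv2.resize(w[:,:,::-1],(480,360))[:, :].copy() if 0 else cv2.copyMakeBorder(cv2.resize(w[:,:,::-1],(480,360)),0,160,0,0,cv2.BORDER_CONSTANT)]))
E
```

```text
[ 463.6640043  -263.47314871  209.43015919] [ 0.39276841 -0.08444897 -3.3597337 ]
wrist lid/knob
7194 (array([ 423. , -305.6,  229.4]), array([ 505.3, -222.4,  237.1]), array([ 464.2, -264. ,  233.3]), array([ 464.1, -251.1,  232.7]))
0 
scene
929 (array([ 420.9, -307.2,  170.9]), array([ 503.4, -227.6,  250. ]), array([ 462.1, -267.4,  210.4]), array([ 454.4, -279.1,  222.2]))
160 (array([ 427.7, -357.8,   36. ]), array([ 496.1, -289.4,   44. ]), array([ 461.9, -323.6,   40. ]), array([ 462. , -324.4,   39.5]))
side
1038 (array([ 422.3, -308.3,  167.1]), array([ 504.8, -227.7,  249.9]), array([ 463.5, -268. ,  208.5]), array([ 463.9, -280.8,  220.8]))
123 (array([ 431.7, -358. ,   36. ]), array([ 497.5, -291.5,   40.3]), array([ 464.6, -324.7,   38.1]), array([ 466.4, -327.7,   37.5]))
```

View pics/w4.png

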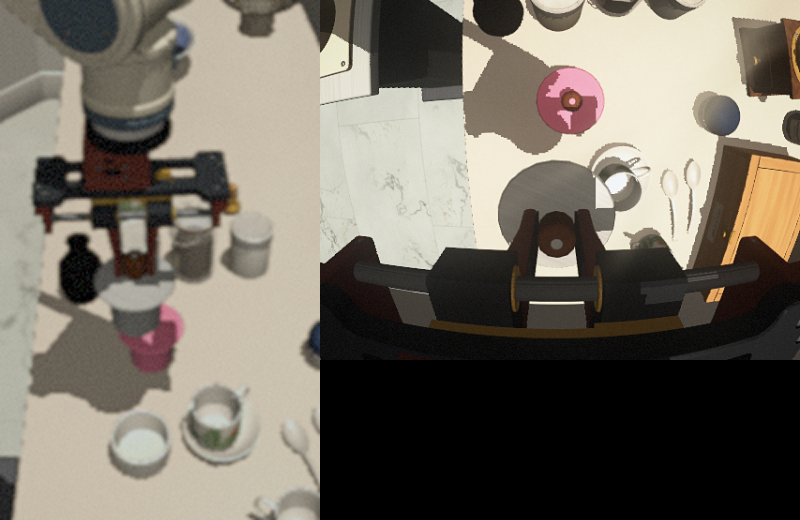

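The infuser hangs level, the ramekin (140,445) is clear and the row is untouched. I'm moving above the ramekin and part of the way down.

Emit:
servo_tool([
  [0,0,0,-0.06,0,0,10],
  [0,0,0,-0.16,0,0,10],
  [0,0,0,-0.25,0,0,10],
  [0,0,0,-0.2985,0,0,10],
  [0,0,0,-0.2985,0,0.08,10],
  [0,0,0,-0.2985,0,0.2,10],
  [0,0,0,-0.2985,0,0.32,10],
  [0,0,0,-0.2985,0,0.42,10],
  [0,0,0,-0.2985,0,0.46,10],
  [0,0,0,-0.2985,0,0.46,10],
])

```text
t: 19.08
ee_pos: [463.3, -323.1, 116.7]
orientation: [-2.22, -2.22, 0.0]
ft_force: [-0.3, -0.1, -2.8]
width: 22.7
grasp_force: 30.0
```

```bash
python3 - <<'E'
from h import *
from scipy.optimize import least_squares
a=snap('scene');b=snap('side');w=snap('wrist');o=ctrl.get_obs();print(o['ee_pos'],o['ft_force'])
P,ok=wpts();x,y,z=o['ee_pos']
print('wrist lid');near(P,ok,x,y,50,z+20,z+31.5)
def fit(p,r):
    f=lambda q:np.hypot(p[:,0]-q[0],p[:,1]-q[1])-r
    return least_squares(f,[x,y],loss='soft_l1').x.round(1)
for n in('scene','side'):
    Q,k,im=pts(n);print(n)
    p=Q[k&(np.hypot(Q[...,0]-x,Q[...,1]-y)<45)]
    bk=p[(p[:,2]>z+7)&(p[:,2]<z+15)];print('basket',len(bk),fit(bk,27),'all basket minz')
    for lo in range(30,90,6):
        q=p[(p[:,2]>=lo)&(p[:,2]<lo+6)]
        if len(q)>3:print(lo,len(q),q.min(0).round(),q.max(0).round(),fit(q,27) if lo>60 else fit(q,34))
S=b[215:345,190:310,::-1];T=a[220:340,240:380,::-1]
cv2.imwrite('pics/w5.png',np.hstack([cv2.resize(S,(380,412),interpolation=cv2.INTER_CUBIC),cv2.resize(T,(412,412),interpolation=cv2.INTER_CUBIC)]))
E
```

```text
[ 464.27944644 -323.98870475  118.19607989] [ 1.01346258  1.1363224  -3.4111636 ]
wrist lid
7150 (array([ 423.6, -365.5,  138.2]), array([ 505.7, -282.6,  146. ]), array([ 464.6, -324. ,  142.1]), array([ 464.7, -311.5,  141.2]))
scene
basket 0 [ 464.3 -324. ] all basket minz
30 60 [ 428. -358.   30.] [ 493. -293.   36.] [ 462.5 -323.4]
36 96 [ 428. -357.   36.] [ 496. -293.   42.] [ 463.4 -322.6]
42 7 [ 430. -348.   42.] [ 494. -296.   43.] [ 461.5 -322. ]
78 16 [ 436. -352.   78.] [ 467. -319.   84.] [ 462.6 -323.9]
84 38 [ 435. -351.   84.] [ 484. -318.   90.] [ 462.2 -324.1]
side
basket 0 [ 464.3 -324. ] all basket minz
30 66 [ 432. -359.   30.] [ 498. -307.   36.] [ 464.2 -323.1]
36 79 [ 432. -357.   36.] [ 497. -307.   41.] [ 464.  -322.5]
78 28 [ 438. -353.   78.] [ 490. -329.   84.] [ 463.9 -324.8]
84 42 [ 438. -353.   84.] [ 490. -329.   90.] [ 464.  -325.1]
```

View pics/w5.png

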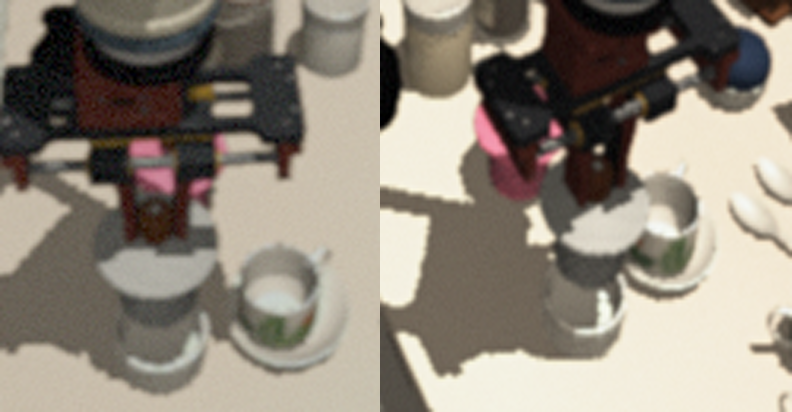

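Both views show the infuser level and centred over the ramekin. Now the last bit of descent, slowly.

Emit:
servo_tool([
  [0,0,0,0,0,0.03,10],
  [0,0,0,0,0,0.06,10],
  [0,0,0,0,0,0.09,10],
  [0,0,0,0,0,0.11,10],
  [0,0,0,0,0,0.12,10],
  [0,0,0,0,0,0.12,10],
  [0,0,0,0,0,0.12,10],
  [0,0,0,0,0,0.12,10],
])

```text
t: 20.23
ee_pos: [463.9, -323.8, 93.7]
orientation: [2.221, 2.221, 0.0]
ft_force: [0.5, 0.6, -3.9]
width: 22.7
grasp_force: 30.0
```

```bash
python3 - <<'E'
from h import *
a=snap('scene');b=snap('side');w=snap('wrist');o=ctrl.get_obs();print(o['ee_pos'],o['ft_force'],o['width'])
P,ok=wpts();x,y,z=o['ee_pos']
q=P[ok&(np.hypot(P[...,0]-x,P[...,1]-y)<42)&(np.hypot(P[...,0]-x,P[...,1]-y)>28)&(P[...,2]<z+31)&(P[...,2]>z+18)]
A=np.c_[q[:,:2]-[x,y],np.ones(len(q))];print('lid plane',np.linalg.lstsq(A,q[:,2],rcond=None)[0],z)
for n in('scene','side'):
    Q,k,im=pts(n)
    p=Q[k&(np.hypot(Q[...,0]-x,Q[...,1]-y)<29)&(Q[...,1]<y-18)&(Q[...,2]>44)]
    print(n,'basket bottom',np.sort(p[:,2])[:10].round(1))
    r=Q[k&(np.hypot(Q[...,0]-464,Q[...,1]+324)<37)&(Q[...,2]>30)&(Q[...,2]<46)&(np.hypot(Q[...,0]-464,Q[...,1]+324)>30)];print('rim',np.sort(r[:,2])[-10:].round(1))
    for nm,X,Y,lo,hi in(('i1',475,310,93,100),('vase',388,-65,90,105),('tall',458,-60,90,105),('jar',537,-48,100,122),('short',617,-33,74,88)):
        print(nm,end=' ');near(Q,k,X,Y,50,lo,hi)
S=b[220:345,190:310,::-1]
cv2.imwrite('pics/w6.png',np.hstack([cv2.resize(S,(396,412),interpolation=cv2.INTER_CUBIC),cv2.resize(b[90:265,170:340,::-1],(400,412),interpolation=cv2.INTER_CUBIC)]))
E
```

```text
[ 463.82730474 -323.73818548   93.60792459] [ 0.70045592  0.3664242  -3.03985639] 22.866819434402107
lid plane [ 1.37086900e-03 -6.20730685e-03  1.16259340e+02] 93.60792459382883
scene basket bottom [56.6 57.  58.1 58.8 59.6 60.6 60.7 60.8 60.9 61. ]
rim [41.8 41.9 41.9 42.1 42.2 42.2 42.3 42.5 43.8 44.4]
i1 199 (array([432. , 267.8,  93. ]), array([512.6, 345.2,  99.8]), array([472.3, 306.5,  96.4]), array([469.5, 301.3,  95.9]))
vase 120 (array([369.6, -81.3,  90.1]), array([437.3, -44.9, 104.1]), array([403.4, -63.1,  97.1]), array([399.5, -61.9,  97.1]))
tall 365 (array([429.5, -87.3,  90.2]), array([496.4, -20.4, 101.8]), array([463. , -53.9,  96. ]), array([461.5, -56.9,  97.2]))
jar 284 (array([492.4, -67.3, 100.1]), array([576.3,  -0.7, 120. ]), array([534.4, -34. , 110. ]), array([542.5, -37.5, 113.9]))
short 32 (array([571.1, -51.2,  74.3]), array([610.9,  -7.1,  83.7]), array([591. , -29.2,  79. ]), array([600.3, -28.7,  79.1]))
side basket bottom [54.8 55.  56.  56.5 56.6 56.7 56.7 57.3 57.9 58.1]
rim [39.  39.  39.  39.1 39.3 39.3 39.7 40.  40.5 40.8]
i1 0 
vase 63 (array([371.4, -80.8,  90.1]), array([398.9, -46.8, 100.2]), array([385.2, -63.8,  95.1]), array([385.1, -61.8,  95.3]))
tall 0 
jar 235 (array([522. , -65. , 100.2]), array([578.8,  -4.7, 118.5]), array([550.4, -34.9, 109.4]), array([551.7, -40.6, 111.6]))
short 255 (array([571.8, -59.2,  74.1]), array([660.8,   5. ,  88. ]), array([616.3, -27.1,  81. ]), array([628. , -28.6,  76.8]))
```

View pics/w6.png

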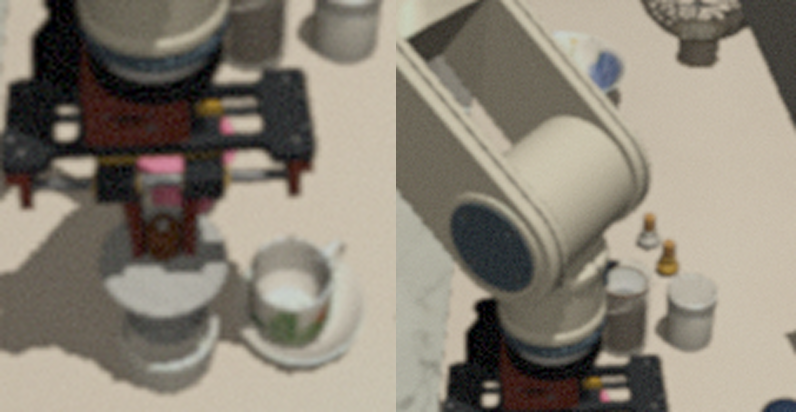

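```bash
python3 - <<'E'
from h import *
for n,ref in(('scene',95.8),('side',94.35)):
    Q,k,im=pts(n);d=np.hypot(Q[...,0]-464,Q[...,1]+324)
    q=Q[k&(d<42)&(d>16)&(Q[...,2]>100)&(Q[...,2]<130)&(Q[...,1]<-324)]
    h=np.histogram(q[:,2],bins=np.arange(104,130,2));print(n,h[0])
    m=q[(q[:,2]>114.)&(q[:,2]<124)];
    lid=q[(q[:,2]>116)&(q[:,2]<123)];print(np.median(lid[:,2]),'underside',27+np.median(lid[:,2])-ref)
    bx=Q[k&(d<30)&(Q[...,2]>46)&(Q[...,2]<75)];print(len(bx),np.histogram(bx[:,2],bins=np.arange(46,76,3))[0])
E
```

```text
scene [  0   0   0   0   2  19 102 187  88  25   0   0]
118.99782234216116 underside 50.19782234216116
96 [ 0  0  0  3 16 14 18 15 22]
side [  0   0   0   5  45 194 195  61   2   0   0   2]
117.08806769557134 underside 49.738067695571345
118 [ 0  0  2 10 20 21 16 23 16]
```

Lid height in both views puts the underside at about 50 mm, 10 mm above the rim and centred. The row and the mugs haven't moved. Handing in.

```bash
python3 -c "
from workcell import ctrl
print(ctrl.close_job())"
```

```text
the job is handed in; nothing more can be done
None
```

I handed the job in at about 20 s: the loaded infuser (about 0.35–0.39 kg, from the nearer mug) is held level and centred about 10 mm above the ramekin rim, and the empty one (about 0.13 kg) is back in its own mug. My first grip closed on air because the real fingertips sit about 33.5 mm above the reported TCP, which I corrected for; the last pictures showed the ramekin and the visible row in place, with the arm hiding part of the row and the nearer mug not rechecked.

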